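# Set the burner gas and hold the marver plate out at the pointer

### The arm

A 6-joint arm with a two-finger parallel gripper is mounted at the origin on the work surface. World frame = base frame: x ahead of the robot, y to its left, z up, the work surface at z = 0. Lengths are in m, angles in rad, forces in N, time in s.
With the tool pointing down it reaches from about 0.35 to 0.775 m from the base axis. Payload 5.5 kg.
Tool frame: the origin (TCP) lies at the very end of the fingers, on their centre line; the grasp point (between the pads) lies bot.grip_point_offset behind it (bot.grip_point_offset is the distance from the TCP to the grasp point, in m); z points along the fingers, y is the line along which they close (so a half turn about z gives the same grasp; the last joint's range is limited). The gripper opens to 85 mm and grips with 20 to 120 N. Pads are 22 mm wide; open, the fingers measure 114 mm over their backs; the gripper's body (76 mm by 85 mm) begins 54 mm behind the grasp point. The pads swing forward as they close: fully open they stand 13 mm farther back than shut.
Start: joints at [-0.14, 0.313, 0.046, 1.304, 0, 1.431], TCP at [0.575, -0, 0.231] pointing down, gripper open.
Joint ranges: [-2.76, 2.76], [-0.86, 1.69], [-1.03, 1.26], [-2.2, 2.34], [-1.47, 1.5], [-3.14, 3.14]. Speed limits (rad/s): [2.57, 2.57, 3.14, 3.14, 3.14, 3.14].

### API

Orientations are given as a 3x3 rotation matrix whose columns are the frame's x, y, z axes.
In Python, from workcell import bot gives the robot as it stands. The module is installed in compiled form; this text tells all that it offers.
- The arm moves only by the shell command python3 -m handwheel 'ROWS'. ROWS is JSON, a list of rows, each a list of 3 entries, a list of its own where there are three numbers: the shift along the tool's x, y, z in m, then the turn, a rotation vector about the tool's x, y, z in rad, then the opening, from -1 (shut) to 1 (fully open). In form: [[[dx, dy, dz], [wx, wy, wz], jaw], ...]. A call has 1 to 5 rows; each row is the pose to reach, as a shift and turn from the pose commanded when the call began, along the tool's axes at that moment; what a row does not reach only later rows make up. A row lasts 1/8 s, in which the tool goes at most 62.5 mm and 10.7 degrees, less where a joint would pass 70% of its speed; a pose out of reach is approached as far as the arm can. A call with a gripper value outside its range is refused whole. The fingers move at their own pace and stop on an object; the grip force is fixed at half the most. Time passes only in rows, so rows that repeat a pose let the fingers close. It gives the time, the measured TCP pose, the force, the opening and the grip force at its end, in the units of the state.
- bot.sense(): the state, without advancing time (a new reading comes with each control period).
- bot.grab_frame(name): name is "scene" or "side" or "wrist"; returns the picture (400x640x3 uint8, blue, green, red); there is no depth.
- bot.calibration(name): a dict with "intrinsics" (3x3 intrinsics, pixels), "dist_coeffs" ([k1, k2, p1, p2, k3] as OpenCV has them; the pictures are not rectified), "cam_to_world" (4x4, takes a point from camera to world coordinates). Camera axes: x right, y down, z forward; pixel columns grow to the right and rows downward; lengths in m; the calibration is good to about 2 mm. A picture is of the moment at which its call begins: read the wrist's pose just before it. calibration takes no time and is no camera call; for the wrist camera it gives the pose at the moment of the call.
- bot.hand_in(): hands the job in; it is judged then, once.
The state is a dict: "clock": time; "joints": joint angles; "qvel": joint speeds; "tau": joint torques, N m; "eef_pos": TCP position; "tcp_rot": TCP orientation; "contact_force": force on the tool from outside, world axes, zero at the start; "moment": the same for the moment, N m; "opening": opening from 0.0 (shut) to 1.0 (fully open); "grip_force": force on a finger pad.
Only numpy, scipy, OpenCV 4.12 (cv2) and the standard library are available. Lean on these libraries where they do the work, as an engineer would, in place of code of your own. Each camera call takes 0.05 s, during which the arm holds its last target. There are 200 camera calls.

### The job

Get the glass bench ready to warm the end of the graphite plate: first turn the T-handle of the burner's gas valve to half open, 45 degrees from closed. Then slide the graphite plate with the wooden grip, without lifting it off the firebrick, straight out over the brick's end towards the burner until its leading edge is level with the pointer. It would tip if let go there, so finish still holding it, with the plate lying flat on the brick; leave the other things on the bench where they are.

Things in the scene. Friction and masses are not known exactly. Their poses are not given: they have to be found in the camera images.
- gas_handle (a joint): Opening of the gas valve in rad: 0 = closed (T-handle square across the gas pipe), 1.571 = fully open (T-handle in line with the pipe), 0.785 = half open. It opens counter-clockwise seen from above, starts closed or slightly open, is stiff (about 0.08 N m) and stays where it is left.
- handle_center (a point): Centre of the valve's T-handle: an upright aluminium bar, 56 mm long, 12 mm thick, 26 mm tall, turning about a vertical axis through this point. This point is 13 mm below the handle's top, 111 mm above the bench; the brass valve below it starts 18 mm under the underside, apart from the 10 mm stem. Own y axis runs along the bar, own x across it, z up; they turn with the handle.
- burner: Bench burner, fixed: cast base 110 x 90 mm, brass barrel slanting up along own +x (nozzle, towards the plate, top about 115 mm high), brass gas pipe at 55 mm height along own -x with the valve on it, 70 mm behind the origin. Origin on the bench below the burner, z up.
- plate_grip (a point): Centre (half-way up) of the wooden grip standing on the graphite plate near its rear end: an upright block 44 mm long (own x), 16 mm thick (own y), 40 mm tall (own z), its underside 20 mm below this point on the plate's top, fixed to the plate. Own +x is the plate's outward direction, z up. At the start about 96 mm above the bench. The whole plate weighs 0.3 to 0.55 kg.
- plate_lead (a point): Middle of the top of the plate's leading (outer) edge, 210 mm ahead of plate_grip along own x and 20 mm lower. The dark graphite plate is 240 x 70 x 12 mm; own x outward along its length, z up.
- plate_mid (a point): Centre of the graphite plate, half-way through its thickness: 120 mm behind the leading edge, 90 mm ahead of the grip. Same axes. Its balance point is about 5 mm behind this point.
- plate: The graphite plate with its grip, loose on the brick; origin at the centre of its underside, own x outward, z up.
- brick: Cream firebrick, fixed, 230 (own x) x 114 (own y) x 64 mm tall; origin at the centre of its underside. Own +x points outward, towards the burner: the plate slides out over the end at x = +115 mm. At the start the plate already sticks out 5 to 50 mm and may lie up to 5 degrees askew.
- gauge: Pointer stand, fixed, beside the plate's path on the side away from the robot: 44 mm round base, 117 mm rod, thin level pointer at 86 mm height aimed across the path. Axes parallel to the brick's. The leading edge is level with the pointer at x = 0 in this frame (overhang 140 to 165 mm). Origin on the bench below the pointer's tip; base and rod 50 mm from it along own +y, away from the plate.
- pointer_tip (a point): Tip of the pointer, 86 mm above the bench (10 mm above the plate's top), 15 to 50 mm to the side of the plate. Same axes as the stand.
- paddle: Bystander: graphite paddle, flat 70 x 45 mm blade with a wooden handle, about 200 mm long, lying on the bench.
- reamer: Bystander: wooden-handled flat steel reamer, about 210 mm long, lying on the bench.
- tweezers: Bystander: steel tweezers, 170 mm long, lying on the bench.
- jar: Bystander: amber glass jar, 64 mm diameter, 85 mm tall, standing.
- pot: Bystander: terracotta cup, 76 mm diameter, 70 mm tall, standing.
- lighter: Bystander: lighter, 80 x 24 x 14 mm, lying on the bench.
- ampoule: Bystander: thin-necked clear glass piece, 56 mm diameter, 130 mm tall, standing.

How it is judged:
On the way, in this order (a step that is already met when the one before it is completed fails the run):
1. the gas valve is set to half open (value of joint gas_handle between 0.645 and 0.925 rad), for 0.3 s.
2. the plate is slid out to the pointer, flat and held (x of plate_lead in the frame of gauge between -0.006 and 0.006 m and angle between plate_mid's own z axis and vertical below 0.06 rad and z of plate_mid in the frame of brick between 0.064 and 0.076 m and contact force between the fingers and plate above 1 N), for 0.3 s.
At the end, for the whole second after the job is handed in: Valve at 45 degrees within 8; plate's leading edge level with the pointer within 6 mm; plate flat on the brick (tilt under 3.4 degrees, height within 6 mm), along it within 8 degrees and 22 mm of its middle line, at rest, clear of stand and burner, gripper on it with over 1 N (all of step 1 and all of step 2 and angle between the x axis of plate_mid and the x axis of brick, either way round below 0.14 rad and y of plate_mid in the frame of brick between -0.022 and 0.022 m and linear speed of plate below 0.01 m/s and contact force between plate and gauge below 0.5 N and contact force between plate and burner below 0.5 N); the arm keeps its last pose, push and grip.
It fails at once if the plate is lifted off the brick by more than 20 mm (z of plate_mid in the frame of brick above 0.09 m).
It fails at once if the plate tips (angle between plate_mid's own z axis and vertical above 0.25 rad).
It fails at once if a bystander is disturbed (distance of any of paddle, reamer, tweezers, jar, pot, lighter, ampoule from where it was at the start of the episode above 0.03 m or angle between any of jar, pot, ampoule's own z axis and vertical above 0.5 rad).
It also fails if it takes over 45 s, if anything falls off the work surface, if the arm or the gripper's body presses on something with over 40 N, if the wrist force passes 120 N, or if a joint passes its speed limit or range.

## Working session

There is one attempt and no reset: what is moved stays moved. The work goes in short steps, Python scripts to look and compute and a shell command to move; the robot and the scene stay as the last step left them, time stands still between calls to the robot, and variables do not carry over. Pictures are saved under pics/ and viewed, at most 10 in all, crops included, and the job is handed in when it is done.

```bash
mkdir -p pics; cat > h.py <<'E'
import numpy as np, cv2
from workcell import bot
def ray(name,uv,cal=None):
    c=cal or bot.calibration(name)
    K=np.array(c["intrinsics"]);d=np.array(c["dist_coeffs"]);T=np.array(c["cam_to_world"])
    p=cv2.undistortPoints(np.array(uv,float).reshape(-1,1,2),K,d).reshape(-1,2)
    r=np.c_[p,np.ones(len(p))]@T[:3,:3].T
    return T[:3,3],r
def onz(name,uv,z,cal=None):
    o,r=ray(name,uv,cal)
    z=np.broadcast_to(z,(len(r),))
    return o+r*((z-o[2])/r[:,2])[:,None]
def proj(name,P,cal=None):
    c=cal or bot.calibration(name)
    T=np.linalg.inv(np.array(c["cam_to_world"]))
    return cv2.projectPoints(np.array(P,float).reshape(-1,3),cv2.Rodrigues(T[:3,:3])[0],T[:3,3],np.array(c["intrinsics"]),np.array(c["dist_coeffs"]))[0].reshape(-1,2)
E
python3 - <<'E'
from h import *
s=bot.sense();print({k:np.round(v,3).tolist() for k,v in s.items()},bot.grip_point_offset)
for n in("scene","side","wrist"):
    f=bot.grab_frame(n);cv2.imwrite(f"pics/{n}0.png",f)
    print(n,np.round(bot.calibration(n)["cam_to_world"],3).tolist())
E
```

```text
{'clock': 0.0, 'joints': [-0.14, 0.314, 0.045, 1.304, -0.0, 1.431], 'qvel': [0.001, 0.0, 0.001, 0.001, 0.001, 0.002], 'tau': [-0.003, -48.063, 29.853, 0.02, -0.0, -0.0], 'eef_pos': [0.575, 0.0, 0.23], 'tcp_rot': [[0.0, 1.0, -0.002], [1.0, -0.0, 0.0], [0.0, -0.002, -1.0]], 'contact_force': [-1.334, -0.087, 0.161], 'moment': [0.014, 0.038, -0.017], 'grip_force': 0.0, 'opening': 0.998} 0.0187
scene [[-0.257, 0.5, -0.827, 1.378], [0.966, 0.12, -0.228, 0.234], [-0.014, -0.858, -0.514, 0.595], [0.0, 0.0, 0.0, 1.0]]
side [[0.924, -0.286, 0.256, 0.229], [-0.383, -0.664, 0.643, -0.8], [-0.014, -0.691, -0.722, 1.007], [0.0, 0.0, 0.0, 1.0]]
wrist [[1.0, -0.0, -0.001, 0.574], [-0.0, -0.957, -0.289, 0.074], [-0.001, 0.289, -0.957, 0.373], [0.0, 0.0, 0.0, 1.0]]
```

View pics/scene0.png

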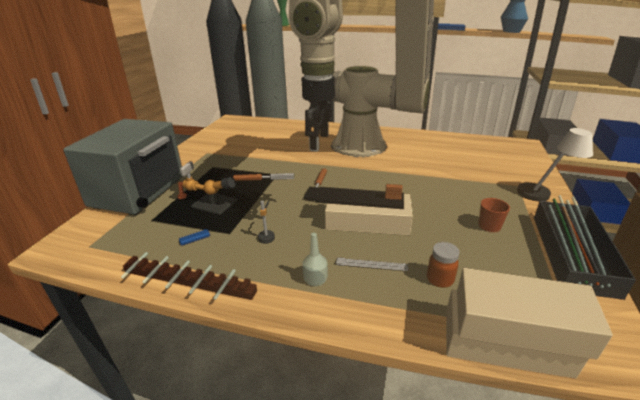

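View pics/side0.png

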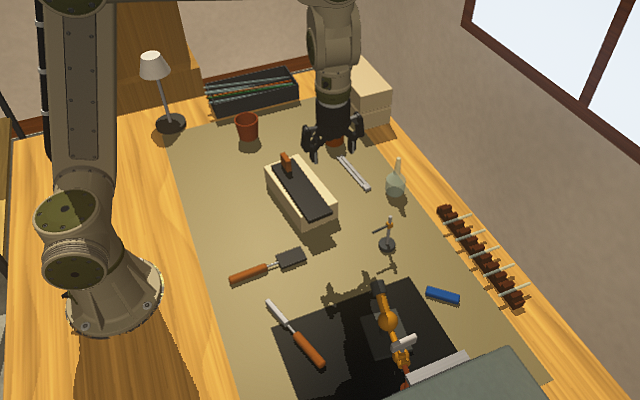

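The scene and side views show the brick and plate (side ~300,190; grip 286,163), the gauge (388,240), and the burner with its T-handle (404,340; scene 185,170). Next I'll look at them enlarged.

```bash
python3 - <<'E'
import cv2,numpy as np
s=cv2.imread('pics/side0.png');c=cv2.imread('pics/scene0.png')
a=cv2.resize(s[140:260,255:415],None,fx=2.5,fy=2.5,interpolation=cv2.INTER_CUBIC)
b=cv2.resize(s[260:380,345:505],None,fx=2.5,fy=2.5,interpolation=cv2.INTER_CUBIC)
d=cv2.resize(c[150:250,160:293],(400,300),interpolation=cv2.INTER_CUBIC)
e=cv2.resize(c[150:250,290:423],(400,300),interpolation=cv2.INTER_CUBIC)
o=np.vstack([np.hstack([a,b]),np.hstack([d,e])]);o=np.clip(o.astype(float)*1.4,0,255).astype(np.uint8);cv2.imwrite('pics/c1.png',o)
E
```

```text
(no output)
```

View pics/c1.png

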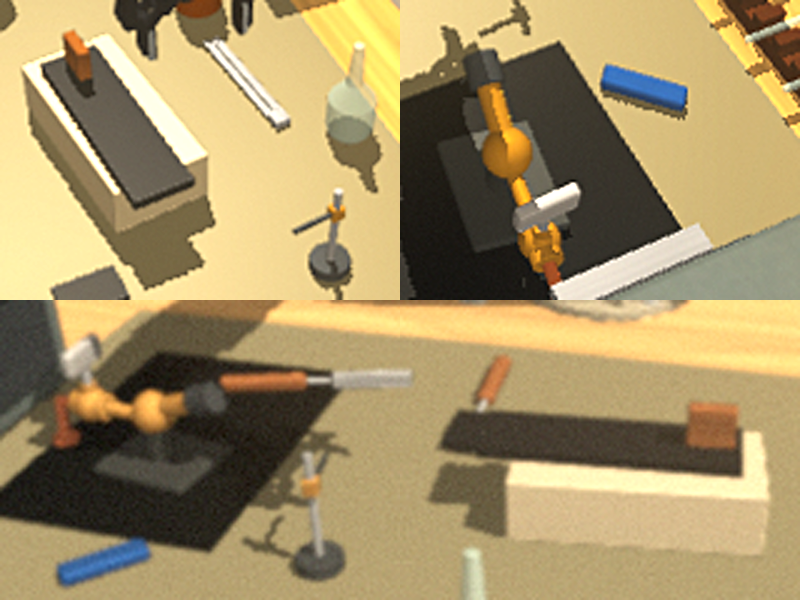

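The crops show the plate top's leading corners at about (192,178)/(133,196) in the top-left panel, the pointer tip at (294,231), and the T-handle's top face running from (520,208) to (577,187) in the top-right panel. I'll convert these to world positions.

```bash
python3 - <<'E'
from h import *
A=lambda x,y:(255+x/2.5-.3,140+y/2.5-.3)
B=lambda x,y:(345+(x-400)/2.5-.3,260+y/2.5-.3)
D=lambda x,y:(160+x*133/400-.3,150+(y-300)/3-.3)
E=lambda x,y:(290+(x-400)*133/400-.3,150+(y-300)/3-.3)
def p(l,n,uv,z):print(l,np.round(onz(n,uv,z)[:,:2]*1000).tolist())
p('plate lead corners side','side',[A(192,178),A(133,196)],.076)
p('plate rear corners side','side',[A(45,70),A(75,58)],.076)
p('brick top side: backL,backR,frontR','side',[A(24,68),A(107,36),A(207,157)],.064)
p('brick bottom front corner','side',[A(118,230)],0)
p('tip side','side',[A(294,231)],.086); p('rodtop','side',[A(338,190)],.117)
p('gbase','side',[A(330,265)],.004);p('gbase sc','scene',[D(319,562)],.004)
p('rodtop sc','scene',[D(307,455)],.117)
p('handle top side ends','side',[B(522,214),B(578,190)],.124)
p('handle top sc ends','scene',[D(66,353),D(97,340)],.124)
p('grip top side','side',[A(70,35),A(88,57)],.116)
p('grip top sc','scene',[E(687,405),E(738,405)],.116)
p('plate sc lead/..','scene',[E(441,447),E(460,412),E(741,471)],[.076,.076,.076])
p('brick sc bottom','scene',[E(511,538),E(763,552)],0)
p('brick sc top','scene',[E(509,487),E(768,487)],.064)
p('nozzle etc side','side',[B(486,55)],.11); p('base side','side',[B(440,150),B(475,250),B(570,225)],.01)
p('lighter','side',[B(645,88)],.014)
# mask of handle: bright grey
for n,(u0,u1,v0,v1) in dict(side=(390,425,328,355),scene=(178,198,158,180)).items():
    f=cv2.imread(f'pics/{n}0.png');h=cv2.cvtColor(f,cv2.COLOR_BGR2HSV)[v0:v1,u0:u1]
    m=((h[...,1]<40)&(h[...,2]>110)).astype(np.uint8)
    ys,xs=np.nonzero(m);q=np.c_[xs+u0,ys+v0];mu=q.mean(0);w,V=np.linalg.eigh(np.cov((q-mu).T))
    print(n,len(q),mu,q.min(0),q.max(0));p('c',n,[mu],.117);p('ax',n,[mu-V[:,1]*3,mu+V[:,1]*3],.12)
E
```

```text
plate lead corners side [[564.0, -17.0], [499.0, -17.0]]
plate rear corners side [[477.0, 199.0], [514.0, 205.0]]
brick top side: backL,backR,frontR [[459.0, 225.0], [565.0, 239.0], [595.0, 14.0]]
brick bottom front corner [[488.0, 8.0]]
tip side [[624.0, -130.0]]
rodtop [[673.0, -123.0]]
gbase [[673.0, -126.0]]
gbase sc [[670.0, -127.0]]
rodtop sc [[671.0, -125.0]]
handle top side ends [[518.0, -430.0], [568.0, -430.0]]
handle top sc ends [[561.0, -431.0], [528.0, -416.0]]
grip top side [[510.0, 200.0], [516.0, 158.0]]
grip top sc [[513.0, 163.0], [502.0, 207.0]]
plate sc lead/.. [[571.0, -50.0], [505.0, -52.0], [548.0, 217.0]]
brick sc bottom [[591.0, 20.0], [558.0, 245.0]]
brick sc top [[603.0, 22.0], [550.0, 242.0]]
nozzle etc side [[564.0, -280.0]]
base side [[516.0, -298.0], [502.0, -397.0], [588.0, -408.0]]
lighter [[721.0, -316.0]]
side 51 [406.8627451  337.88235294] [393 333] [415 352]
c [[552.0, -424.0]]
ax [[557.0, -424.0], [544.0, -426.0]]
scene 21 [185.57142857 169.57142857] [180 164] [190 176]
c [[559.0, -420.0]]
ax [[550.0, -430.0], [578.0, -401.0]]
```

```bash
python3 -m handwheel '[[[-0.06,0,-0.03],[0,0,0],0.2],[[-0.12,0,-0.03],[0,0,0],0.2],[[-0.18,-0.01,-0.03],[0,0,0],0.2],[[-0.24,-0.02,-0.03],[0,0,0],0.2],[[-0.30,-0.03,-0.03],[0,0,0],0.2]]'
python3 -m handwheel '[[[-0.06,0,0],[0,0,0],0.2],[[-0.10,0,0],[0,0,0],0.2],[[-0.10,0,0],[0,0,0],0.2],[[-0.10,0,0],[0,0,0],0.2]]'
python3 - <<'E'
from h import *
import pickle
c=bot.calibration('wrist');f=bot.grab_frame('wrist');cv2.imwrite('pics/w1.png',f);pickle.dump(c,open('w1.pkl','wb'))
E
```

```text
clock: 0.78
eef_pos: [0.5444, -0.3018, 0.261]
tcp_rot: [[-0.0, 1.0, -0.0], [1.0, 0.0, 0.0], [0.0, -0.0, -1.0]]
contact_force: [0.5, -0.8, 0.8]
opening: 0.602
grip_force: 0.0
clock: 1.27
eef_pos: [0.5448, -0.3995, 0.2607]
tcp_rot: [[0.0, 1.0, -0.001], [1.0, -0.0, 0.001], [0.001, -0.001, -1.0]]
contact_force: [-0.3, 1.2, -0.7]
opening: 0.601
grip_force: 0.0
```

View pics/w1.png

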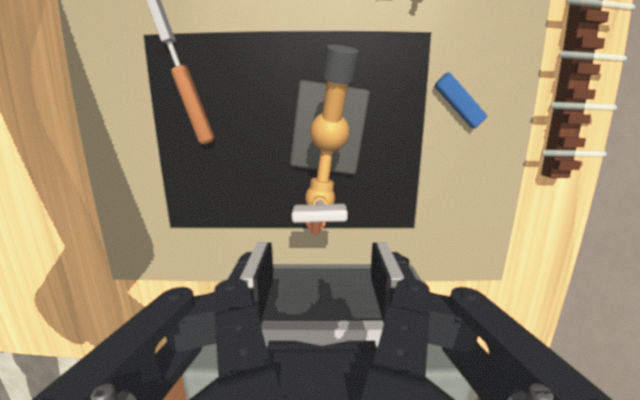

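The wrist view shows the T-handle bar from (293,213) to (347,212), the burner axis from the nozzle (341,60) down to the valve (320,195), and the kiln's front edge at row ~265.

```bash
python3 - <<'E'
from h import *
import pickle
c=pickle.load(open('w1.pkl','rb'));f=cv2.imread('pics/w1.png');h=cv2.cvtColor(f,cv2.COLOR_BGR2HSV)
def g(uv,z):return onz('wrist',uv,z,c)[:,:2]*1000
m=np.zeros(h.shape[:2],np.uint8);m[198:230,285:355]=((h[...,1]<45)&(h[...,2]>120))[198:230,285:355]
n,l,st,ce=cv2.connectedComponentsWithStats(m);i=1+np.argmax(st[1:,4]);print(st[i],ce[i])
ys,xs=np.nonzero(l==i);r=cv2.minAreaRect(np.c_[xs,ys].astype(np.float32));print(r)
b=cv2.boxPoints(r);P=g(b,.117);print(P.round(1).tolist(),P.mean(0))
# top face only brightness
print(h[200:228,320,2].tolist())
ends=g([(293,209),(347,207)],.124);print('ends',ends)
base=g([(303,80),(369,90),(356,174),(291,166)],.02);print('base',base.round())
a=lambda p,q:np.degrees(np.arctan2(*(q-p)[::-1]))
print('base angles',a(base[3],base[0]),a(base[2],base[1]),a(base[0],base[1])+90,a(base[3],base[2])+90)
print('axis from ball/valve', a(*g([(320,193),(330,131)],.06)), 'bar',a(*ends))
print('kiln front', g([(265,265),(380,265)],.2).round().tolist(),g([(265,265),(380,265)],.1).round().tolist(), g([(265,265),(380,265)],0).round().tolist())
o=bot.grab_frame
E
```

```text
[291 201  57  22 956] [319.31694561 212.87866109]
((318.9441223144531, 211.32192993164062), (20.634246826171875, 56.10976791381836), 88.53119659423828)
[[513.2, -413.5], [569.7, -412.0], [570.7, -434.2], [513.0, -435.7]] [ 541.64740977 -423.84107371]
[200, 172, 166, 166, 169, 176, 181, 187, 187, 190, 210, 230, 240, 242, 241, 240, 238, 236, 236, 231, 219, 179, 149, 144, 143, 146, 152, 160]
ends [[ 516.05110523 -418.87699742]
 [ 569.48093578 -416.81533728]]
base [[ 522. -289.]
 [ 602. -301.]
 [ 590. -405.]
 [ 504. -395.]]
base angles 80.62875010227988 83.02981707671711 81.89092373737441 82.85707691426701
axis from ball/valve 81.04853634131494 bar 2.2097365877153443
kiln front [[501.0, -439.0], [589.0, -439.0]] [[479.0, -495.0], [611.0, -495.0]] [[458.0, -550.0], [633.0, -550.0]]
```

```bash
python3 - <<'E'
from h import *
import pickle
c=pickle.load(open('w1.pkl','rb'))
print('handle top centre',onz('wrist',[(319.5,215),(319.5,210),(319.5,220.5)],.124,c).round(4).tolist())
print('scene corners z0',onz('scene',[(140,208),(182,170)],0).round(3).tolist())
def tri(a,b):
    (o1,d1),(o2,d2)=a,b;d1=d1[0];d2=d2[0]
    s=np.linalg.lstsq(np.c_[d1,-d2],o2-o1,rcond=None)[0];p,q=o1+s[0]*d1,o2+s[1]*d2
    return ((p+q)/2).round(3),np.linalg.norm(p-q).round(3)
print(tri(ray('wrist',[(382,328)],c),ray('side',[(468,352)])))
for z in(.1,.15,.2,.25):print(z,onz('wrist',[(320,265),(320,320),(320,328)],z,c)[:,1].round(3),onz('side',[(468,352)],z).round(3),onz('scene',[(180,127),(140,145)],z).round(3).tolist())
E
```

```text
handle top centre [[0.5423, -0.4252, 0.124], [0.5423, -0.4199, 0.124], [0.5423, -0.431, 0.124]]
scene corners z0 [[0.626, -0.57, 0.0], [0.365, -0.591, 0.0]]
(array([ 0.607, -0.518,  0.181]), np.float64(0.016))
0.1 [-0.494 -0.57  -0.582] [[ 0.654 -0.491  0.1  ]] [[0.2, -0.687, 0.1], [0.393, -0.726, 0.1]]
0.15 [-0.467 -0.53  -0.54 ] [[ 0.63  -0.508  0.15 ]] [[0.319, -0.594, 0.15], [0.493, -0.629, 0.15]]
0.2 [-0.439 -0.49  -0.498] [[ 0.607 -0.525  0.2  ]] [[0.438, -0.501, 0.2], [0.592, -0.532, 0.2]]
0.25 [-0.411 -0.449 -0.455] [[ 0.584 -0.542  0.25 ]] [[0.557, -0.408, 0.25], [0.691, -0.435, 0.25]]
```

```bash
python3 -m handwheel '[[[-0.0255,-0.0023,0],[0,0,0.18],0.2],[[-0.0255,-0.0023,0],[0,0,0.36],0.2],[[-0.0255,-0.0023,0],[0,0,0.54],0.2],[[-0.0255,-0.0023,0],[0,0,0.72],0.2],[[-0.0255,-0.0023,0],[0,0,0.9],0.2]]' | head -2
python3 -m handwheel '[[[0,0,0.02],[0,0,0.18],0.2],[[0,0,0.04],[0,0,0.36],0.2],[[0,0,0.06],[0,0,0.54],0.2],[[0,0,0.08],[0,0,0.635],0.2],[[0,0,0.08],[0,0,0.635],0.2]]'
python3 - <<'E'
from h import *
import pickle
c=bot.calibration('wrist');f=bot.grab_frame('wrist');cv2.imwrite('pics/w2.png',f);pickle.dump(c,open('w2.pkl','wb'))
E
```

```text
clock: 1.95
eef_pos: [0.5433, -0.4236, 0.262]
clock: 2.58
eef_pos: [0.5425, -0.423, 0.1801]
tcp_rot: [[0.999, 0.039, -0.002], [0.039, -0.999, 0.003], [-0.002, -0.003, -1.0]]
contact_force: [-0.2, 0.1, 0.8]
opening: 0.601
grip_force: 0.0
```

View pics/w2.png

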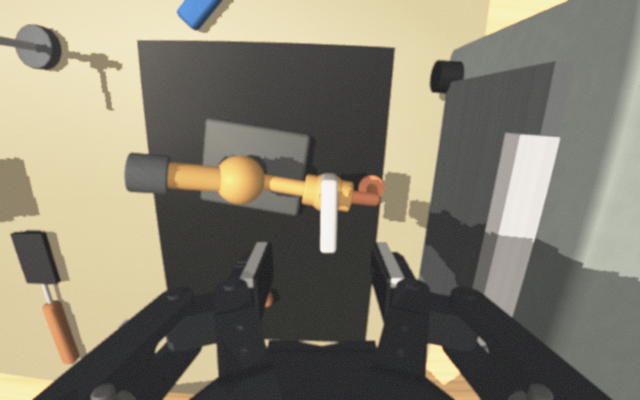

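The bar is vertical in the image, from (329,177) to (328,252), between the fingers. I'll check its centre and angle.

```bash
python3 - <<'E'
from h import *
import pickle
c=pickle.load(open('w2.pkl','rb'));f=cv2.imread('pics/w2.png');h=cv2.cvtColor(f,cv2.COLOR_BGR2HSV)
m=np.zeros(h.shape[:2],np.uint8);m[165:262,310:350]=((h[...,1]<40)&(h[...,2]>150))[165:262,310:350]
n,l,st,ce=cv2.connectedComponentsWithStats(m);i=1+np.argmax(st[1:,4]);print(st[i])
ys,xs=np.nonzero(l==i);P=onz('wrist',cv2.boxPoints(cv2.minAreaRect(np.c_[xs,ys].astype(np.float32))),.124,c)[:,:2]
print(P.round(4).tolist(),P.mean(0))
q=np.c_[xs,ys];t=q[ys<205].mean(0);b=q[ys>225].mean(0);Q=onz('wrist',[t,b],.124,c);d=Q[0]-Q[1];print('angle',np.degrees(np.arctan2(d[1],d[0])))
print('burner axis');
A=onz('wrist',[(133,172),(240,180),(325,191)],[.11,.08,.06],c);print(A.round(3).tolist())
B=onz('wrist',[(206,120),(310,134),(298,214),(202,199)],.02,c)[:,:2];a=lambda p,q:np.degrees(np.arctan2(*(q-p)[::-1]))
print(a(B[1],B[0]),a(B[2],B[3]))
E
```

```text
[ 320  174   17   79 1229]
[[0.5739, -0.4199], [0.5743, -0.4308], [0.5158, -0.4339], [0.5153, -0.4221]] [ 0.54482343 -0.42666132]
angle 1.6718662935172008
burner axis
[[0.567, -0.281, 0.11], [0.557, -0.353, 0.08], [0.545, -0.425, 0.06]]
84.35183539619386 82.9219880471908
```

```bash
python3 -m handwheel '[[[0.0015,0.0035,0.04],[0,0,0],0.2],[[0.0015,0.0035,0.083],[0,0,0],0.2],[[0.0015,0.0035,0.083],[0,0,0],-1],[[0.0015,0.0035,0.083],[0,0,0],-1],[[0.0015,0.0035,0.083],[0,0,0],-1]]'
python3 -m handwheel '[[[0,0,0],[0,0,0],-1],[[0,0,0],[0,0,0],-1],[[0,0,0],[0,0,0],-1]]'
```

```text
clock: 3.25
eef_pos: [0.5453, -0.4279, 0.1011]
tcp_rot: [[0.999, 0.037, 0.002], [0.037, -0.999, 0.001], [0.002, -0.001, -1.0]]
contact_force: [0.4, 6.3, -0.5]
opening: 0.127
grip_force: 59.9
clock: 3.62
eef_pos: [0.5453, -0.4279, 0.1011]
tcp_rot: [[0.999, 0.037, 0.002], [0.037, -0.999, 0.001], [0.002, -0.0, -1.0]]
contact_force: [-0.4, 5.1, -0.6]
opening: 0.129
grip_force: 59.9
```

```bash
python3 -m handwheel '[[[0,0,0],[0,0,-0.15],-1],[[0,0,0],[0,0,-0.30],-1],[[0,0,0],[0,0,-0.45],-1],[[0,0,0],[0,0,-0.61],-1],[[0,0,0],[0,0,-0.61],-1]]'
```

```text
clock: 4.25
eef_pos: [0.5448, -0.4262, 0.1011]
tcp_rot: [[0.796, 0.605, 0.001], [0.605, -0.796, 0.003], [0.003, -0.002, -1.0]]
contact_force: [-1.8, 9.0, 2.3]
opening: 0.123
grip_force: 60.3
```

```bash
python3 -m handwheel '[[[0,0,0],[0,0,0],0.2],[[0,0,0],[0,0,0],0.2],[[0,0,0],[0,0,0],0.2],[[0,0,-0.05],[0,0,0],0.2],[[0,0,-0.11],[0,0,0],0.2]]'
python3 -m handwheel '[[[0,0,-0.04],[0,0,0],0.2],[[0,0,-0.06],[0,0,0],0.2],[[0,0,-0.06],[0,0,0],0.2]]'
python3 - <<'E'
from h import *
import pickle
c=bot.calibration('wrist');f=bot.grab_frame('wrist');cv2.imwrite('pics/w3.png',f);pickle.dump(c,open('w3.pkl','wb'))
E
```

```text
clock: 4.88
eef_pos: [0.5436, -0.4287, 0.2082]
tcp_rot: [[0.799, 0.602, -0.002], [0.602, -0.799, 0.002], [-0.0, -0.003, -1.0]]
contact_force: [1.2, -0.7, 0.4]
opening: 0.598
grip_force: 0.0
clock: 5.25
eef_pos: [0.5451, -0.43, 0.2708]
tcp_rot: [[0.799, 0.602, 0.004], [0.602, -0.799, -0.004], [0.001, 0.005, -1.0]]
contact_force: [0.6, 0.2, 0.7]
opening: 0.596
grip_force: 0.0
```

View pics/w3.png

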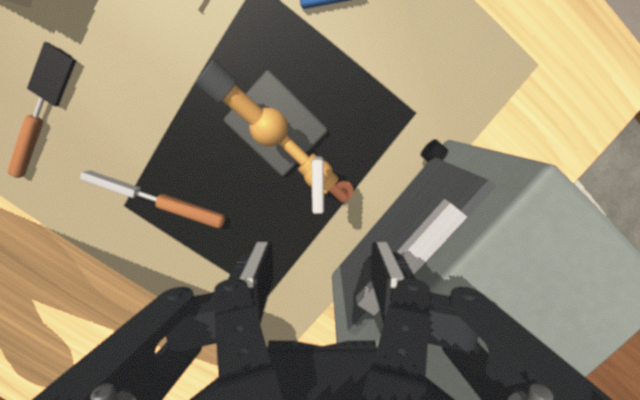

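The handle has turned: its bar runs (317,157)–(318,212), at about 45° to the barrel line (212,78)–(300,155). I'll check the angle with numbers, then find the grip, plate and pointer geometry relative to the tool.

```bash
python3 - <<'E'
from h import *
import pickle
c=pickle.load(open('w3.pkl','rb'));f=cv2.imread('pics/w3.png');h=cv2.cvtColor(f,cv2.COLOR_BGR2HSV)
a=lambda p,q:np.degrees(np.arctan2(*(q-p)[:2][::-1]))
m=np.zeros(h.shape[:2],np.uint8);m[150:220,305:332]=((h[...,1]<40)&(h[...,2]>170))[150:220,305:332]
ys,xs=np.nonzero(m);q=np.c_[xs,ys];t=q[ys<178].mean(0);b=q[ys>195].mean(0);Q=onz('wrist',[b,t],.124,c);bar=a(Q[0],Q[1])
B=onz('wrist',[(268,71),(328,130),(284,175),(224,122)],.02,c)
print('bar',bar,'base',a(B[1],B[0]),a(B[2],B[3]),a(B[3],B[0])+90,a(B[2],B[1])+90)
A=onz('wrist',[(268,126),(314,171)],[.08,.06],c);print('ball-valve',a(A[1],A[0]))
E
```

```text
bar 37.09051536365558 base 82.97107704939584 84.02006709336096 82.62381253643618 82.1335590968021
ball-valve 79.44469736842511
```

```bash
python3 -m handwheel '[[[0.038,-0.042,0],[0,0,-0.18],0.2],[[0.076,-0.084,0],[0,0,-0.36],0.2],[[0.114,-0.126,0],[0,0,-0.54],0.2],[[0.152,-0.168,0],[0,0,-0.72],0.2],[[0.19,-0.21,0],[0,0,-0.9],0.2]]' | head -1
python3 -m handwheel '[[[0,0,0],[0,0,-0.1],0.2],[[0,0,0],[0,0,-0.1],0.2],[[0,0,0],[0,0,-0.1],0.2]]'
python3 - <<'E'
from h import *
import pickle
c=bot.calibration('wrist');f=bot.grab_frame('wrist');cv2.imwrite('pics/w4.png',f);pickle.dump(c,open('w4.pkl','wb'))
E
```

```text
clock: 5.92
clock: 6.3
eef_pos: [0.5693, -0.1473, 0.2672]
tcp_rot: [[-0.072, 0.997, -0.001], [0.997, 0.072, 0.001], [0.001, -0.001, -1.0]]
contact_force: [-0.0, -0.1, -0.1]
opening: 0.598
grip_force: 0.0
```

View pics/w4.png

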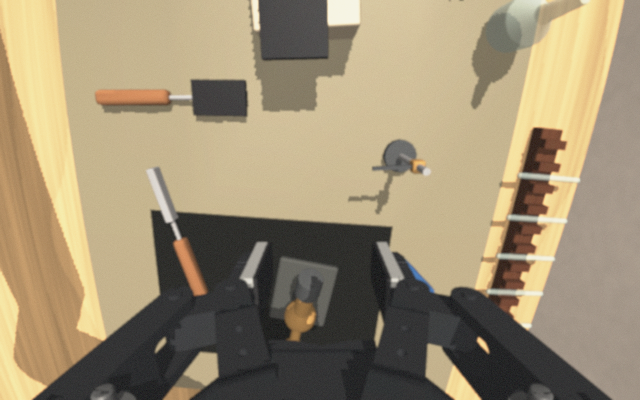

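The pointer tip is at about (373,168), the plate's leading edge at row ~59 in columns 261–327, and the brick's end near row 26. I'll enlarge this area for precision.

```bash
python3 - <<'E'
import cv2,numpy as np
f=cv2.imread('pics/w4.png')
a=cv2.resize(f[0:90,240:373],None,fx=6,fy=6,interpolation=cv2.INTER_NEAREST)[:330]
b=cv2.resize(f[145:190,360:440],None,fx=6,fy=6,interpolation=cv2.INTER_NEAREST)
o=np.zeros((600,800,3),np.uint8);a=np.clip(255*(a/255.)**.45,0,255).astype(np.uint8)
a=np.clip(255*(cv2.resize(f[0:65,240:373],None,fx=6,fy=5,interpolation=cv2.INTER_NEAREST)/255.)**.45,0,255).astype(np.uint8)
o[:a.shape[0],:a.shape[1]]=a;o[330:600,:480]=b;cv2.imwrite('pics/c4.png',o);print(a.shape)
print(f[40:66,290].mean(1).round().tolist())
E
```

```text
(325, 798, 3)
[76.0, 79.0, 77.0, 74.0, 74.0, 78.0, 79.0, 78.0, 73.0, 73.0, 79.0, 76.0, 78.0, 75.0, 71.0, 75.0, 73.0, 57.0, 51.0, 73.0, 102.0, 123.0, 124.0, 119.0, 123.0, 121.0]
```

View pics/c4.png

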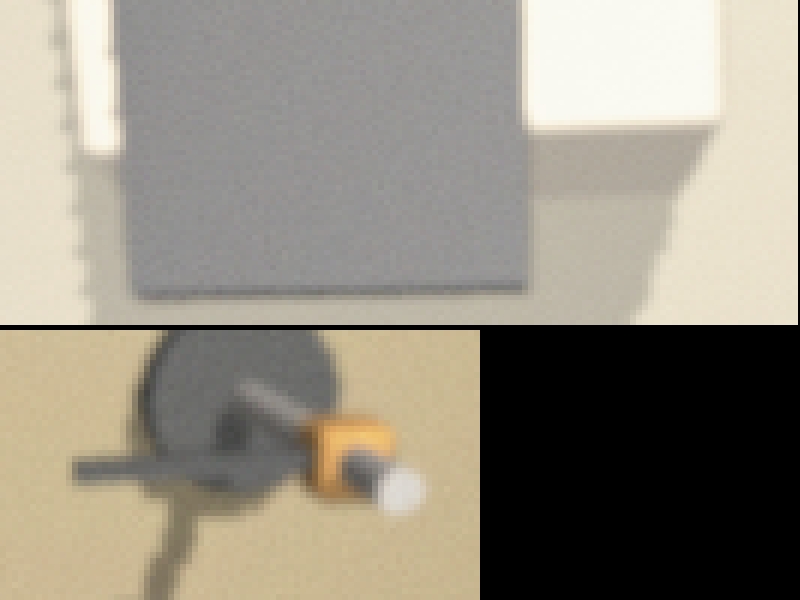

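The enlarged crop gives the leading top corners at (262,57.7) and (326.8,56.5), the tip at (372,167.7), and the brick's end corners at (253.2,30.5) and (359.5,23.5).

```bash
python3 - <<'E'
from h import *
import pickle
c=pickle.load(open('w4.pkl','rb'))
g=lambda uv,z:onz('wrist',uv,z,c)[:,:2]
a=lambda p,q:np.degrees(np.arctan2(*(q-p)[::-1]))
L=g([(262,57.7),(326.8,56.5)],.076);S=g([(258.7,-.5),(326.5,-.5)],.076);T=g([(372,167.7)],.086)[0]
K=g([(253.2,30.5),(359.5,23.5)],.064);KS=g([(251.5,-.5),(359.5,-.5)],.064)
print('lead',L.round(4).tolist(),np.linalg.norm(L[1]-L[0]),'plate dir',a(L[0],L[1])-90,a(S[0],L[0]),a(S[1],L[1]))
print('brick end',K.round(4).tolist(),np.linalg.norm(K[1]-K[0]),'dir',a(K[0],K[1])-90,a(KS[0],K[0]),a(KS[1],K[1]))
th=np.radians(a(K[0],K[1])-90);bx=np.array([np.cos(th),np.sin(th)]);by=np.array([-bx[1],bx[0]])
lc=L.mean(0);kc=K.mean(0);print('tip',T,'overhang',(lc-kc)@bx,'tip overhang',(T-kc)@bx,'to go',(T-lc)@bx,'lead lateral',(lc-kc)@by,'tip lat',(T-kc)@by)
ph=np.radians(a(L[0],L[1])-90);print('grip est',lc-.21*np.array([np.cos(ph),np.sin(ph)]))
E
```

```text
lead [[0.4978, -0.0243], [0.5649, -0.0186]] 0.06733335027515029 plate dir -85.17155496090108 -84.87504447803113 -85.33250847840525
brick end [[0.4854, 0.004], [0.5967, 0.0184]] 0.11227738803501341 dir -82.60127509944907 -85.20223582938863 -84.36481376537517
tip [ 0.62331292 -0.12970653] overhang 0.031118874140157144 tip overhang 0.15032102443095108 to go 0.11920215029079395 lead lateral -0.013799234842113307 tip lat 0.06343540535951649
grip est [0.51369502 0.18781212]
```

```bash
python3 -m handwheel '[[[0.06,-0.006,0],[0,0,-0.012],0.2],[[0.12,-0.012,0],[0,0,-0.012],0.2],[[0.18,-0.018,0],[0,0,-0.012],0.2],[[0.24,-0.024,0],[0,0,-0.012],0.2],[[0.30,-0.03,0],[0,0,-0.012],0.2]]' | head -1
python3 -m handwheel '[[[0.038,-0.001,0.03],[0,0,0],0.2],[[0.038,-0.001,0.085],[0,0,0],0.2],[[0.038,-0.001,0.085],[0,0,0],0.2],[[0.038,-0.001,0.085],[0,0,0],0.2]]'
python3 - <<'E'
from h import *
import pickle
c=bot.calibration('wrist');f=bot.grab_frame('wrist');cv2.imwrite('pics/w5.png',f);pickle.dump(c,open('w5.pkl','wb'))
E
```

```text
clock: 6.98
clock: 7.48
eef_pos: [0.5142, 0.1871, 0.1849]
tcp_rot: [[-0.085, 0.996, 0.002], [0.996, 0.085, 0.0], [0.0, 0.002, -1.0]]
contact_force: [-0.2, 0.3, 0.1]
opening: 0.604
grip_force: 0.0
```

View pics/w5.png

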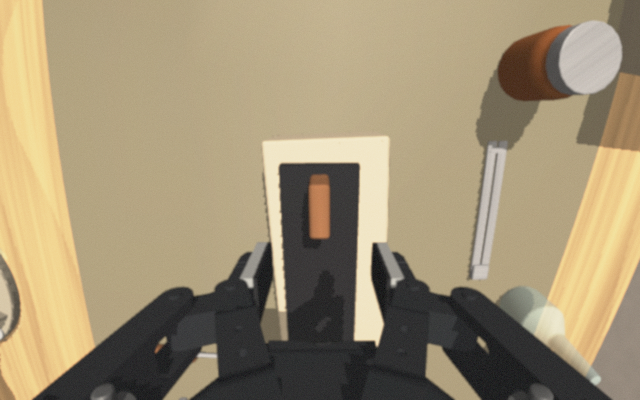

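The grip is visible at (309–330, 175–239), with its top face at about rows 184–239. It lies on the centre line between the fingers and parallel to them.

```bash
python3 - <<'E'
from h import *
import pickle
c=pickle.load(open('w5.pkl','rb'));f=cv2.imread('pics/w5.png');h=cv2.cvtColor(f,cv2.COLOR_BGR2HSV)
print(h[170:245,319,2].tolist())
m=np.zeros(h.shape[:2],np.uint8);m[165:245,300:340]=((h[...,1]>120)&(h[...,2]>125))[165:245,300:340]
ys,xs=np.nonzero(m);print(xs.min(),xs.max(),ys.min(),ys.max())
P=onz('wrist',[(319.3,184),(319.3,239),(309,211),(330,211)],.116,c)[:,:2];print(P.round(4).tolist(),P[:2].mean(0))
S=onz('wrist',[(281,165),(359,165),(354,330)],.076,c)[:,:2];print(S.round(4).tolist())
E
```

```text
[58, 57, 61, 74, 99, 126, 141, 144, 145, 140, 134, 139, 139, 144, 160, 182, 197, 198, 196, 192, 194, 194, 193, 195, 195, 194, 195, 194, 196, 194, 194, 194, 195, 193, 195, 194, 195, 195, 195, 193, 196, 196, 196, 195, 194, 195, 197, 195, 197, 195, 196, 198, 193, 195, 194, 192, 197, 196, 196, 195, 198, 193, 193, 194, 193, 196, 189, 167, 123, 76, 48, 37, 42, 45, 40]
309 329 175 238
[[0.5104, 0.2094], [0.514, 0.1658], [0.5044, 0.188], [0.5201, 0.1893]] [0.51221576 0.18764215]
[[0.477, 0.2136], [0.5434, 0.2192], [0.5594, 0.0485]]
```

```bash
python3 -m handwheel '[[[0,-0.002,0.05],[0,0,0],0.2],[[0,-0.002,0.099],[0,0,0],0.2],[[0,-0.002,0.099],[0,0,0],0.2],[[0,-0.002,0.099],[0,0,0],-1],[[0,-0.002,0.099],[0,0,0],-1]]'
python3 -m handwheel '[[[0,0,0],[0,0,0],-1],[[0,0,0],[0,0,0],-1],[[0,0,0],[0,0,0],-1]]'
```

```text
clock: 8.15
eef_pos: [0.5134, 0.1879, 0.0873]
tcp_rot: [[-0.087, 0.996, 0.005], [0.996, 0.086, 0.001], [0.001, 0.005, -1.0]]
contact_force: [-0.3, -0.3, 22.1]
opening: 0.18
grip_force: 20.9
clock: 8.52
eef_pos: [0.5135, 0.188, 0.0875]
tcp_rot: [[-0.087, 0.996, 0.006], [0.996, 0.087, 0.001], [0.0, 0.006, -1.0]]
contact_force: [1.3, -1.5, 7.9]
opening: 0.175
grip_force: 59.9
```

```bash
python3 -m handwheel '[[[-0.022,0.001,0],[0,0,0],-1],[[-0.044,0.002,0],[0,0,0],-1],[[-0.066,0.003,0],[0,0,0],-1],[[-0.088,0.004,0],[0,0,0],-1],[[-0.108,0.0045,0],[0,0,0],-1]]'
python3 -m handwheel '[[[-0.005,0,0],[0,0,0],-1],[[-0.01,0.0005,0],[0,0,0],-1],[[-0.01,0.0005,0],[0,0,0],-1],[[-0.01,0.0005,0],[0,0,0],-1]]'
python3 - <<'E'
from h import *
f=bot.grab_frame('side');cv2.imwrite('pics/s2.png',f)
a=np.clip(255*(cv2.resize(f[140:260,255:415],None,fx=5,fy=5,interpolation=cv2.INTER_CUBIC)/255.)**.6,0,255).astype(np.uint8);cv2.imwrite('pics/c5.png',a)
E
```

```text
clock: 9.15
eef_pos: [0.5272, 0.0816, 0.0875]
tcp_rot: [[-0.088, 0.996, 0.006], [0.996, 0.088, 0.004], [0.003, 0.006, -1.0]]
contact_force: [-1.8, 7.2, 8.8]
opening: 0.178
grip_force: 60.1
clock: 9.65
eef_pos: [0.5285, 0.0714, 0.0875]
tcp_rot: [[-0.087, 0.996, 0.006], [0.996, 0.087, 0.002], [0.001, 0.006, -1.0]]
contact_force: [-1.4, 2.4, 8.6]
opening: 0.174
grip_force: 60.1
```

View pics/c5.png

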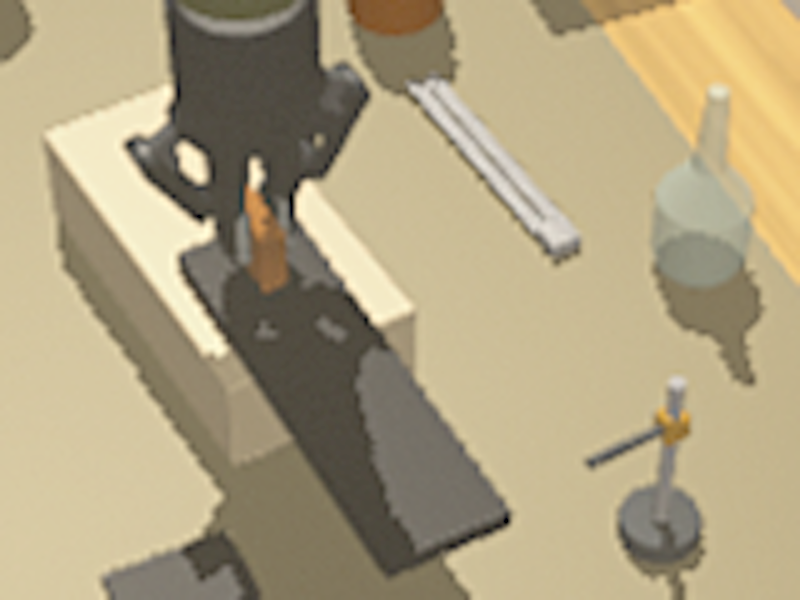

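The view shows the plate flat and held. Its leading top corners are at about (508,512) and (390,568), and the tip is at (590,463). I'll check how level the edge is with the pointer.

```bash
python3 - <<'E'
from h import *
A=lambda x,y:(255+x/5-.4,140+y/5-.4)
L=onz('side',[A(508,512),A(390,567)],.076)[:,:2];T=onz('side',[A(589,463)],.086)[0,:2]
th=np.radians(-82.5);bx=np.array([np.cos(th),np.sin(th)]);by=np.array([-bx[1],bx[0]])
print(L,T,'to go',(T-L.mean(0))@bx,'lat',(T-L.mean(0))@by,np.linalg.norm(L[0]-L[1]))
print(np.round(proj('side',[[*L.mean(0),.076]]),1),bot.sense()['contact_force'])
E
```

```text
[[ 0.57845341 -0.13518687]
 [ 0.51247904 -0.14344333]] [ 0.62414573 -0.13015986] to go 0.0011928186211510976 lat 0.0792013950796639 0.06648900276901716
[[344.5 247.4]] [-0.75475904  3.59486394  9.42492864]
```

```bash
python3 -m handwheel '[[[-0.002,0,0],[0,0,0],-1],[[-0.002,0,0],[0,0,0],-1],[[-0.002,0,0],[0,0,0],-1],[[-0.002,0,0],[0,0,0],-1],[[-0.002,0,0],[0,0,0],-1]]'; python3 -c "
from workcell import bot
print(bot.hand_in())"
```

```text
clock: 10.32
eef_pos: [0.5286, 0.0701, 0.0875]
tcp_rot: [[-0.088, 0.996, 0.006], [0.996, 0.088, 0.003], [0.002, 0.006, -1.0]]
contact_force: [-0.5, 6.1, 8.9]
opening: 0.177
grip_force: 60.2
the job is handed in; nothing more can be done
None
```

I turned the gas valve to about 45° and slid the plate flat along the brick until its edge was level with the pointer to within about 1 mm by my measurements. I handed the job in still gripping it at about 60 N; hand-in returned no verdict.

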